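# Pair the cups with their saucers

### The arm

A 6-joint arm with a two-finger parallel gripper is mounted at the origin on the work surface. World frame = base frame: x ahead of the robot, y to its left, z up, the work surface at z = 0. Lengths are in m, angles in rad, forces in N, time in s.
With the tool pointing down it reaches from about 0.225 to 0.875 m from the base axis. Payload 3.4 kg.
Tool frame: the origin (TCP) lies between the finger pads; the fingertips stand 8 mm ahead of it and the grasp point (between the pads) lies 11 mm behind it; z points along the fingers, y is the line along which they close (so a half turn about z gives the same grasp; the last joint's range is limited). The gripper opens to 85 mm and grips with 20 to 120 N. Pads are 22 mm wide; open, the fingers measure 114 mm over their backs; the gripper's body (76 mm by 85 mm) begins 54 mm behind the grasp point. The pads swing forward as they close: fully open they stand 13 mm farther back than shut.
Start: joints at [1.158, 0.276, 1.505, -0, 1.361, -0.121], TCP at [0.165, 0.551, 0.239] pointing down, gripper open.
Joint ranges: [-2.89, 2.89], [-0.75, 2.08], [0.22, 2.7], [-1.18, 4.32], [0.11, 2.71], [-2.7, 2.7]. Speed limits (rad/s): [2.57, 2.57, 3.14, 3.14, 3.14, 3.14].

### API

Orientations are given as a unit quaternion [w, x, y, z].
In Python, from rig import manip, optics, finder gives the robot as it stands.
- The arm moves only by the tool servo_tool, never from a script. Its argument "increments" is a list of rows, each a list of 7 numbers: the shift along the tool's x, y, z in cm, then the turn, a rotation vector about the tool's x, y, z in degrees, then the closure, from -1 (fully open) to 1 (shut). In form: [[x, y, z, rx, ry, rz, gripper], ...]. A call has exactly 5 rows; each row shifts and turns the commanded pose from where the row before left it, along the tool's axes as they then stand; what a row does not reach is not made up. A row lasts 1/10 s, in which the tool goes at most 50 mm and 8.59 degrees, less where a joint would pass 70% of its speed; a pose out of reach is approached as far as the arm can. A call is refused whole if a number of a shift passes 5 or a number of a turn 8.59, either way. A call with a gripper value outside its range is refused whole. The fingers move at their own pace and stop on an object; "squeeze" is the grip in N (left out, the last holds). Time passes only in rows, so rows that do not move let the fingers close, or fill a call up. It gives the time, the measured TCP pose, the force, the opening and the grip force at its end, in the units of the state.
- manip.get_state(): the state, without advancing time (a new reading comes with each control period).
- optics.get_image(name): name is "side" or "top" or "wrist"; returns the picture (420x560x3 uint8, red, green, blue); there is no depth.
- optics.get_calibration(name): a dict with "fov_y" (degrees; the focal length in pixels is half the picture's height over the tangent of half this angle, whatever the lens; pixels are square), "cx", "cy" (the principal point, pixels), "world_to_cam" (4x4, takes a point from world to camera coordinates). Camera axes: x right, y down, z forward; pixel columns grow to the right and rows downward; lengths in m; the calibration is good to about 2 mm. The wrist camera is an equidistant fisheye: a pixel r from the principal point sees the ray r / f radians off the axis. A picture is of the moment at which its call begins: read the wrist's pose just before it. get_calibration takes no time and is no camera call; for the wrist camera it gives the pose at the moment of the call.
- manip.sign_off(): hands the job in; it is judged then, once.
Trained networks look in the newest picture that a camera, given by its name, has taken for a name from the list of things; names that differ only in an ending like _2 or _b are one class to them, and where a whole thing is asked for, a point or a joint stands for the part that bears it (a point fixed in the world has none). Each returns a list of dicts, best first, with "p" (0 to 1); they miss things now and then, are a little off and sometimes report something else, mostly with a low value. They report only what shows in the picture. A call takes as long as a camera call. They do not tell look-alikes from the thing itself.
- finder.silhouettes(label, camera): "region" (420x560 bool, what is visible of it) and "box" ([centre column, centre row, width, height] in pixels, round what is visible of it).
- finder.tip_of(label, camera): "at" ([column, row] in pixels: a listed point, or the origin of a listed thing).
The state is a dict: "clock": time; "qpos": joint angles; "qd": joint speeds; "effort": joint torques, N m; "position": TCP position; "ee_rot": TCP orientation; "contact_force": force on the tool from outside, world axes, zero at the start; "moment": the same for the moment, N m; "width": finger opening in m; "gripper_force": force on a finger pad.
Only numpy, scipy, OpenCV 4.12 (cv2) and the standard library are available. Lean on these libraries where they do the work, as an engineer would, in place of code of your own. Each camera call takes 0.05 s, during which the arm holds its last target. There are 200 camera calls.

### The job

Three stoneware cups with handles stand among handleless beakers on the pottery bench, and their saucers wait on the plywood ware board. Set each cup upright in the middle of the saucer of its own size (large on large, medium on medium, small on small), with every handle pointing straight towards the right-hand edge of the board (right as seen from the robot). Set them down gently without dropping or tipping any, and leave the saucers, the beakers and the sugar bowl where they stand.

Things in the scene. Friction and masses are not known exactly. Their poses are not given: they have to be found in the camera images.
- cup_large: The large cup of the three with handles: cream stoneware with a brown rim, open at the top, straight wall 68 mm across outside (wall 4.5 mm thick), 84 mm high, narrowing below 17 mm to a flat foot 52 mm across. One strap handle stands out 30 mm from the wall. Loose, upright, about 260 g. Origin: centre of the underside. z up, x points from the cup's axis to its handle.
- cup_medium: The medium cup of the three with handles: cream stoneware with a brown rim, open at the top, straight wall 60 mm across outside (wall 4.5 mm thick), 67 mm high, narrowing below 13 mm to a flat foot 46 mm across. One strap handle stands out 26 mm from the wall. Loose, upright, about 190 g. Origin: centre of the underside. z up, x points from the cup's axis to its handle.
- cup_small: The small cup of the three with handles: cream stoneware with a brown rim, open at the top, straight wall 52 mm across outside (wall 4.5 mm thick), 52 mm high, narrowing below 10 mm to a flat foot 38 mm across. One strap handle stands out 22 mm from the wall. Loose, upright, about 120 g. Origin: centre of the underside. z up, x points from the cup's axis to its handle.
- saucer_large: The large saucer: same stoneware, 150 mm across, rim 17 mm high, with a flat centre 84 mm across whose upper face is 6 mm above the underside. Belongs to the large cup. Loose on the ware board. Origin: centre of the underside, z up; its yaw means nothing.
- saucer_medium: The medium saucer: same stoneware, 130 mm across, rim 17 mm high, with a flat centre 74 mm across whose upper face is 6 mm above the underside. Belongs to the medium cup. Loose on the ware board. Origin: centre of the underside, z up; its yaw means nothing.
- saucer_small: The small saucer: same stoneware, 112 mm across, rim 17 mm high, with a flat centre 64 mm across whose upper face is 6 mm above the underside. Belongs to the small cup. Loose on the ware board. Origin: centre of the underside, z up; its yaw means nothing.
- ware_board: Square plywood board, 330 x 330 x 15 mm, fixed, lying on the bench to the robot's left, with the three saucers and the sugar bowl on it. Origin: on the underside, in the middle of its right-hand edge (right as seen from the robot). z up; y points from that edge across the board to the left-hand edge; x points along that edge, away from the robot. 'Handles to the right' means handles pointing along the board's minus y.
- beaker_tall: Handleless beaker of the same stoneware, 68 mm across and 96 mm high, loose among the cups. Bystander. Origin: centre of the underside, z up.
- beaker_short: Handleless beaker of the same stoneware, 60 mm across and 64 mm high, loose among the cups. Bystander. Origin: centre of the underside, z up.
- sugar_bowl: Lidded sugar bowl with a knob, same stoneware, 86 mm across and 84 mm high, on the ware board. Bystander, heavy for its size. Origin: centre of the underside, z up.
Things that resemble listed ones, but are neither listed nor needed, are in the scene too. Leave any turquoise look-alike of the cup_medium alone.

How it is judged:
By the outcome, as a careful person would: the job done as asked, in the order asked, and still so for the second after the job is handed in, with the robot touching nothing.
It also fails if it takes over 99 s, if anything falls off the work surface, if the arm or the gripper's body presses on something with over 40 N, if the wrist force passes 120 N, or if a joint passes its speed limit or range.

## Working session

There is one attempt and no reset: what is moved stays moved. The work goes in short steps, Python scripts to look and compute and a tool call to move; the robot and the scene stay as the last step left them, time stands still between calls to the robot, and variables do not carry over. Pictures are saved under pics/ and viewed, at most 14 in all, crops included, and the job is handed in when it is done.

Besides the shell and the picture viewer there is one more tool, called after "Emit:" in YAML: its name, and indented under it one key for each argument. servo_tool: Moves the arm, as the interface text tells. Its arguments: {"type":"object","properties":{"increments":{"type":"array","items":{"type":"array","items":{"type":"number"}}},"squeeze":{"type":"number"}},"required":["increments"]}

```bash
mkdir -p pics; ls; python3 - <<'E'
from rig import manip, optics, finder
import cv2, numpy as np
for n in ("top","side"):
    im=optics.get_image(n); cv2.imwrite(f"pics/{n}0.png",im[:,:,::-1])
    c=optics.get_calibration(n); print(n,c["fov_y"],c["cx"],c["cy"],np.round(c["world_to_cam"],3).tolist())
    for l in ("cup_large","cup_medium","cup_small","saucer_large","saucer_medium","saucer_small","beaker_tall","beaker_short","sugar_bowl","ware_board"):
        print(l,[(round(d["p"],2),np.round(d["at"]).tolist()) for d in finder.tip_of(l,n)][:4])
s=manip.get_state(); print(s)
E
```

```text
pics
top 43.79722763151203 284.23425220250505 200.25238758270496 [[-0.02, -1.0, -0.001, -0.072], [-0.996, 0.02, -0.09, 0.513], [0.09, -0.001, -0.996, 1.114], [0.0, 0.0, 0.0, 1.0]]
cup_large [(0.82, [294.0, 168.0])]
cup_medium [(0.9, [388.0, 229.0]), (0.83, [441.0, 249.0])]
cup_small [(0.62, [412.0, 161.0])]
saucer_large [(0.86, [125.0, 214.0])]
saucer_medium [(0.85, [190.0, 225.0])]
saucer_small [(0.9, [128.0, 143.0])]
beaker_tall [(0.66, [353.0, 172.0])]
beaker_short [(0.78, [325.0, 226.0]), (0.49, [351.0, 171.0])]
sugar_bowl [(0.79, [199.0, 157.0]), (0.66, [232.0, 195.0])]
ware_board [(0.57, [234.0, 196.0])]
side 53.3161621319473 279.0715109492579 207.42458021218542 [[0.985, -0.17, 0.021, -0.518], [-0.103, -0.688, -0.719, 0.035], [0.137, 0.706, -0.695, 0.976], [0.0, 0.0, 0.0, 1.0]]
cup_large [(0.7, [313.0, 227.0]), (0.23, [266.0, 308.0])]
cup_medium [(0.85, [268.0, 307.0]), (0.76, [252.0, 373.0])]
cup_small [(0.7, [346.0, 332.0])]
saucer_large [(0.83, [249.0, 136.0])]
saucer_medium [(0.55, [245.0, 168.0])]
saucer_small []
beaker_tall [(0.88, [322.0, 270.0]), (0.56, [248.0, 134.0]), (0.2, [300.0, 136.0])]
beaker_short [(0.85, [260.0, 251.0])]
sugar_bowl [(0.92, [309.0, 166.0])]
ware_board [(0.73, [276.0, 192.0])]
{'clock': 1.1, 'qpos': array([ 1.15801029e+00,  2.75891876e-01,  1.50488705e+00,  6.45988726e-06,
        1.36073024e+00, -1.20976823e-01]), 'qd': array([ 0.00039026,  0.00027945, -0.00097403,  0.00108604,  0.00071807,
        0.00042542]), 'effort': array([-8.08863861e-04, -4.16660428e+01, -2.46097273e+01, -3.64100488e-04,
        2.01302728e-04,  9.72965410e-06]), 'position': array([0.16542037, 0.55071997, 0.23933782]), 'ee_rot': array([7.96256905e-06, 1.45388152e-01, 9.89374693e-01, 4.11021513e-05]), 'contact_force': array([ 0.59311588, -0.28223123, -0.02852544]), 'moment': array([-0.00344199, -0.01465194, -0.02587588]), 'gripper_force': 0.0, 'width': 0.08545586010661335}
```

View pics/top0.png

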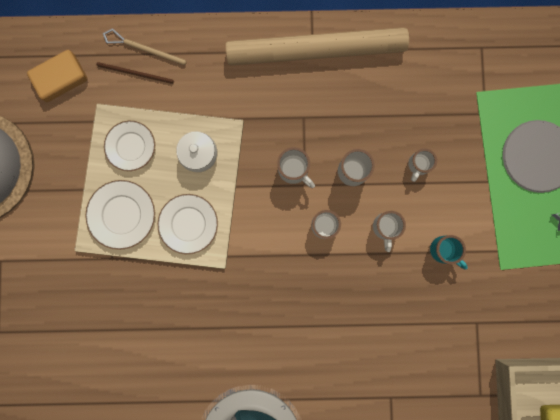

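View pics/side0.png

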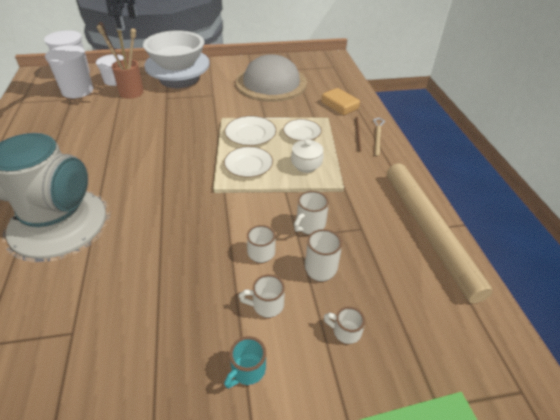

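The top view shows these candidates.
- **Cups:** large at (294,168) with its handle to the lower right, cream medium at (388,229) with its handle down, and small at (421,163) with its handle down-left.
- **Could be mistaken for them:** the tall beaker (353,170) and short beaker (325,226), both without handles, and the turquoise cup (447,250), which must be left alone.
- **On the board:** saucers at large (121,214), medium (188,224) and small (130,146), and the sugar bowl at (197,150).

Next I'll fit poses by silhouette.

```bash
cat > h.py <<'E'
from rig import manip, optics, finder
import cv2, numpy as np
from scipy.optimize import minimize
def proj(c,P):
    P=np.atleast_2d(P); q=P@c["world_to_cam"][:3,:3].T+c["world_to_cam"][:3,3]
    f=210/np.tan(np.radians(c["fov_y"])/2)
    if c.get("fish"):
        r=np.hypot(q[:,0],q[:,1]); s=f*np.arctan2(r,q[:,2])/np.maximum(r,1e-9)
    else: s=f/q[:,2]
    return np.c_[c["cx"]+s*q[:,0],c["cy"]+s*q[:,1]]
def cal(n):
    c=dict(optics.get_calibration(n)); c["world_to_cam"]=np.array(c["world_to_cam"]); c["fish"]=n=="wrist"; return c
t=np.linspace(0,2*np.pi,40)
def circ(x,y,z,r): return np.c_[x+r*np.cos(t),y+r*np.sin(t),z+0*t]
SS=4
def fill(m,c,P):
    h=cv2.convexHull(((proj(c,P)+.5)*SS-.5).astype(np.float32))
    cv2.fillPoly(m,[np.round(h).astype(np.int32)],1)
D={"cup_large":(.068,.084,.052,.017,.030),"cup_medium":(.060,.067,.046,.013,.026),"cup_small":(.052,.052,.038,.010,.022)}
S={"saucer_large":.150,"saucer_medium":.130,"saucer_small":.112}
def render(l,c,p,z0):
    m=np.zeros((420*SS,560*SS),np.uint8)
    if l in D:
        d,H,f,n,o=D[l]; x,y,a=p
        fill(m,c,np.r_[circ(x,y,z0,f/2),circ(x,y,z0+n,d/2),circ(x,y,z0+H,d/2)])
        u=np.array([np.cos(a),np.sin(a)]);v=np.array([-u[1],u[0]])
        fill(m,c,np.array([[*(np.array([x,y])+u*r+v*w),z] for r,za,zb in ((d/2,.2,.85),(d/2+o,.32,.73)) for w in (-.006,.006) for z in (z0+za*H,z0+zb*H)]))
    else:
        x,y=p; r=S[l]/2
        fill(m,c,np.r_[circ(x,y,z0,r*.6),circ(x,y,z0+.017,r)])
    return cv2.resize(m*255,(560,420),interpolation=cv2.INTER_AREA)/255.
def fit(l,views,p0,z0):
    def cost(p): return sum(np.abs(render(l,c,p,z0)-g).sum()/g.sum() for c,g in views)
    k=len(p0); sim=np.vstack([p0]+[np.array(p0)+s*np.eye(k)[i] for i,s in enumerate([.01,.01,.4][:k])])
    r=minimize(cost,p0,method="Nelder-Mead",options=dict(initial_simplex=sim,xatol=2e-4,fatol=1e-4,maxiter=150)); return r.x,r.fun
def ray(c,uv,z):
    f=210/np.tan(np.radians(c["fov_y"])/2); w=np.linalg.inv(c["world_to_cam"])
    d=(np.array(uv)-[c["cx"],c["cy"]])/f; r=np.hypot(*d)
    v=np.r_[d*(np.sin(r)/r if c["fish"] else 1),np.cos(r) if c["fish"] else 1]
    v=w[:3,:3]@v; o=w[:3,3]; return (o+v*(z-o[2])/v[2])[:2]
def yaw():  # world angle of tool y (closing line), deg
    from scipy.spatial.transform import Rotation as R
    q=manip.get_state()["ee_rot"]; m=R.from_quat([*q[1:],q[0]]).as_matrix(); return np.degrees(np.arctan2(m[1,1],m[0,1]))
E
python3 - <<'E'
from h import *
C={n:cal(n) for n in("top","side")}
for n in C: optics.get_image(n)
c=C["top"]
b=finder.silhouettes("ware_board","top")[0]["region"].astype(np.uint8)
cs=max(cv2.findContours(b,0,1)[0],key=cv2.contourArea)
w=np.array([ray(c,p,.015) for p in cs[:,0].astype(float)])
rc=cv2.minAreaRect((w*1000).astype(np.float32)); print("board",rc,cv2.boxPoints(rc).tolist())
for l,uv,z,z0,a in (("cup_large",(294,168),.08,0,-2.3),("cup_medium",(388,229),.06,0,3.1),("cup_small",(421,163),.05,0,2.8),("saucer_large",(121,214),.03,.015,0),("saucer_medium",(188,224),.03,.015,0),("saucer_small",(130,146),.03,.015,0)):
    p0=[*ray(c,uv,z)]+([a] if l in D else [])
    for vs in (("top",),("side",),("top","side")):
        V=[]
        for n in vs:
            q=proj(C[n],[p0[0],p0[1],z0+.02])[0]
            s=[r for r in finder.silhouettes(l,n) if np.hypot(*(np.array(r["box"][:2])-q))<25]
            if s: V.append((C[n],s[0]["region"].astype(float)))
        if len(V)==len(vs):
            p,f=fit(l,V,p0,z0); print(l,vs,np.round(p,4),round(f,3), np.degrees(p[2]) if l in D else "")
E
```

```text
board ((551.9207763671875, 189.84335327148438), (334.13250732421875, 333.8029479980469), 82.2048110961914) [[363.9019775390625, 46.958160400390625], [694.620361328125, 1.683685302734375], [739.9395751953125, 332.7285461425781], [409.22119140625, 378.0030212402344]]
cup_large ('top',) [ 0.5831 -0.1025 -2.4105] 0.05 -138.11278517629773
cup_large ('side',) [ 0.5817 -0.1026 -2.2623] 0.113 -129.6186450658297
cup_large ('top', 'side') [ 0.583  -0.102  -2.3826] 0.172 -136.51248787097197
cup_medium ('top',) [ 0.4527 -0.3036  3.0403] 0.1 174.19624683746542
cup_medium ('side',) [ 0.4522 -0.301   2.976 ] 0.091 170.51245646316875
cup_medium ('top', 'side') [ 0.4522 -0.3024  3.0422] 0.212 174.3048216822958
cup_small ('top',) [ 0.5896 -0.3829  2.6926] 0.067 154.27416082537977
cup_small ('side',) [ 0.5896 -0.3815  2.568 ] 0.075 147.13690922187175
cup_small ('top', 'side') [ 0.5894 -0.3825  2.6502] 0.161 151.84691832757719
saucer_large ('top',) [0.4884 0.2722] 0.021 
saucer_large ('side',) [0.4875 0.2718] 0.034 
saucer_large ('top', 'side') [0.4879 0.2717] 0.057 
saucer_medium ('top',) [0.4648 0.1273] 0.02 
saucer_medium ('side',) [0.4656 0.1266] 0.039 
saucer_medium ('top', 'side') [0.4651 0.1271] 0.061 
saucer_small ('top',) [0.6372 0.254 ] 0.022 
saucer_small ('side',) [0.6379 0.2546] 0.04 
saucer_small ('top', 'side') [0.6374 0.2539] 0.063
```

```bash
cat >> h.py <<'E'
def wrap(a,m=360): return (a+m/2)%m-m/2
def plan(xyz,yawt=None,n=5,dyaw=None,g=-1):
    """rows of 7 in tool axes (tool down), n a multiple of 5"""
    s=manip.get_state(); p=s["position"]; y0=yaw(); d=(wrap(yawt-y0) if dyaw is None else dyaw) if (yawt is not None or dyaw is not None) else 0
    D_=np.array(xyz)-p; L=[]
    for i in range(n):
        a=np.radians(y0+d*i/n); ty=np.array([np.cos(a),np.sin(a),0]); tz=np.array([0,0,-1]); tx=np.cross(ty,tz)
        v=D_/n*100; L.append([round(float(k),2) for k in (v@tx,v@ty,v@tz)]+[0,0,round(float(-d/n),2),g])
    print("from",np.round(p,4),round(y0,1),"delta",np.round(D_,4),round(d,1))
    for i in range(0,n,5): print(str(L[i:i+5]).replace(" ",""))
E
python3 -c "
from h import *
plan([.583,-.102,.22],n=20,dyaw=-119.5)"
```

```text
from [0.1654 0.5507 0.2393] 73.3 delta [ 0.4176 -0.6527 -0.0193] -119.5
[[-2.94,-2.53,0.1,0,0,5.97,-1],[-3.19,-2.21,0.1,0,0,5.97,-1],[-3.4,-1.86,0.1,0,0,5.97,-1],[-3.57,-1.5,0.1,0,0,5.97,-1],[-3.71,-1.12,0.1,0,0,5.97,-1]]
[[-3.81,-0.73,0.1,0,0,5.97,-1],[-3.86,-0.33,0.1,0,0,5.97,-1],[-3.87,0.08,0.1,0,0,5.97,-1],[-3.84,0.48,0.1,0,0,5.97,-1],[-3.77,0.88,0.1,0,0,5.97,-1]]
[[-3.66,1.27,0.1,0,0,5.97,-1],[-3.51,1.64,0.1,0,0,5.97,-1],[-3.32,2.0,0.1,0,0,5.97,-1],[-3.09,2.33,0.1,0,0,5.97,-1],[-2.83,2.64,0.1,0,0,5.97,-1]]
[[-2.54,2.92,0.1,0,0,5.97,-1],[-2.23,3.17,0.1,0,0,5.97,-1],[-1.88,3.39,0.1,0,0,5.97,-1],[-1.52,3.56,0.1,0,0,5.97,-1],[-1.14,3.7,0.1,0,0,5.97,-1]]
```

Emit:
servo_tool:
  increments:
    - [-2.9,-2.5,0.1,0,0,6,-1]
    - [-3.2,-2.2,0.1,0,0,6,-1]
    - [-3.4,-1.9,0.1,0,0,6,-1]
    - [-3.6,-1.5,0.1,0,0,6,-1]
    - [-3.7,-1.1,0.1,0,0,6,-1]

```text
clock: 2.95
position: [0.2702, 0.3862, 0.2344]
ee_rot: [0.0, 0.398, 0.917, 0.0]
contact_force: [0.4, -0.1, 0.6]
width: 0.0854
gripper_force: 0.0
```

Emit:
servo_tool:
  increments:
    - [-3.8,-0.7,0.1,0,0,6,-1]
    - [-3.9,-0.3,0.1,0,0,6,-1]
    - [-3.9,0.1,0.1,0,0,6,-1]
    - [-3.8,0.5,0.1,0,0,6,-1]
    - [-3.8,0.9,0.1,0,0,6,-1]

```text
clock: 3.45
position: [0.3754, 0.2229, 0.2295]
ee_rot: [0.0, 0.622, 0.783, 0.0]
contact_force: [0.6, 1.2, -0.6]
width: 0.0854
gripper_force: 0.0
```

Emit:
servo_tool:
  increments:
    - [-3.7,1.3,0.1,0,0,6,-1]
    - [-3.5,1.6,0.1,0,0,6,-1]
    - [-3.3,2.0,0.1,0,0,6,-1]
    - [-3.1,2.3,0.1,0,0,6,-1]
    - [-2.8,2.6,0.1,0,0,6,-1]

```text
clock: 3.95
position: [0.4783, 0.0593, 0.2245]
ee_rot: [0.0, 0.804, 0.595, 0.0]
contact_force: [0.9, 0.8, 0.4]
width: 0.0851
gripper_force: 0.0
```

Emit:
servo_tool:
  increments:
    - [-2.5,2.9,0.1,0,0,6,-1]
    - [-2.2,3.2,0.1,0,0,6,-1]
    - [-1.9,3.4,0.1,0,0,6,-1]
    - [-1.5,3.6,0.1,0,0,6,-1]
    - [-1.1,3.7,0.1,0,0,6,-1]

```text
clock: 4.45
position: [0.5826, -0.104, 0.2193]
ee_rot: [-0.0, 0.93, 0.367, 0.0]
contact_force: [0.6, 0.5, 0.5]
width: 0.085
gripper_force: 0.0
```

```bash
cat > look.py <<'E'
import sys
from h import *
l,x,y,a,z0=sys.argv[1],*map(float,sys.argv[2:6])
c=cal("wrist"); im=optics.get_image("wrist"); 
cv2.imwrite("pics/w_%s.png"%sys.argv[6],im[:,:,::-1])
q=proj(c,[x,y,z0+.03])[0]; print("expect px",q)
p0=[x,y]+([np.radians(a)] if l in D else [])
for r in finder.silhouettes(l,"wrist"):
    d=np.hypot(*(np.array(r["box"][:2])-q)); print(r["p"],np.round(r["box"]),end=" ")
    if d<60:
        p,f=fit(l,[(c,r["region"].astype(float))],p0,z0); print(np.round(p,4),np.degrees(p[2:]),round(f,3))
print(np.round(manip.get_state()["position"],4),yaw())
E
python3 look.py cup_large .583 -.102 -136.5 0 1
```

```text
expect px [280.03541816 186.82348554]
0.88 [279. 206.  78. 103.] [ 0.5806 -0.1024 -2.3836] [-136.57060787] 0.037
[ 0.5846 -0.1069  0.2186] -47.00435328040114
```

View pics/w_1.png

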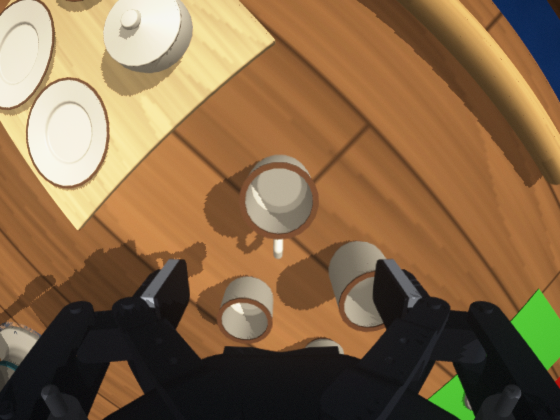

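```bash
python3 -c "
from h import *
plan([.582,-.102,.10],-46.5,n=5); plan([.582,-.102,.034],-46.5,n=5)"
```

```text
from [ 0.5846 -0.1069  0.2186] -47.0 delta [-0.0026  0.0049 -0.1186] 0.5
[[0.03,-0.11,2.37,0,0,-0.1,-1],[0.03,-0.11,2.37,0,0,-0.1,-1],[0.03,-0.11,2.37,0,0,-0.1,-1],[0.03,-0.11,2.37,0,0,-0.1,-1],[0.03,-0.11,2.37,0,0,-0.1,-1]]
from [ 0.5846 -0.1069  0.2186] -47.0 delta [-0.0026  0.0049 -0.1846] 0.5
[[0.03,-0.11,3.69,0,0,-0.1,-1],[0.03,-0.11,3.69,0,0,-0.1,-1],[0.03,-0.11,3.69,0,0,-0.1,-1],[0.03,-0.11,3.69,0,0,-0.1,-1],[0.03,-0.11,3.69,0,0,-0.1,-1]]
```

The wrist view shows the large cup at (280,198), its handle at (280,247), midway between the fingers. It has a brown rim and a handle, so the choice is right. I'll descend.

Emit:
servo_tool:
  increments:
    - [0,-0.1,2.4,0,0,0,-1]
    - [0,-0.1,2.4,0,0,0,-1]
    - [0,-0.1,2.4,0,0,0,-1]
    - [0,-0.1,2.4,0,0,-0.5,-1]
    - [0,-0.1,2.4,0,0,0,-1]

```text
clock: 5.05
position: [0.578, -0.0981, 0.0986]
ee_rot: [-0.0, 0.928, 0.373, 0.0]
contact_force: [0.3, -0.1, 0.3]
width: 0.0854
gripper_force: 0.0
```

Emit:
servo_tool:
  increments:
    - [0.1,0,1.5,0,0,0,-1]
    - [0,0,1.5,0,0,0,-1]
    - [0,0,1.5,0,0,0,-1]
    - [0,0,1.5,0,0,0,-1]
    - [0,0,0.4,0,0,0,-1]

```text
clock: 5.55
position: [0.5777, -0.0971, 0.0339]
ee_rot: [-0.001, 0.928, 0.373, -0.001]
contact_force: [-0.7, 0.0, 0.4]
width: 0.0856
gripper_force: 0.0
```

Emit:
servo_tool:
  increments:
    - [0,0,0,0,0,0,0]
    - [0,0,0,0,0,0,0.5]
    - [0,0,0,0,0,0,1]
    - [0,0,0,0,0,0,1]
    - [0,0,0,0,0,0,1]
  squeeze: 30

```text
clock: 6.05
position: [0.5799, -0.0981, 0.0362]
ee_rot: [0.0, 0.928, 0.373, 0.001]
contact_force: [0.9, -0.3, 3.9]
width: 0.0682
gripper_force: 34.9
```

```bash
python3 look.py cup_large .582 -.102 -136.5 0 2
```

```text
expect px [290.8661627  268.66396817]
0.61 [281. 274. 196. 157.] [ 0.5781 -0.0989 -2.3575] [-135.07277493] 0.425
[ 0.5798 -0.0981  0.0362] -46.21765837576564
```

Emit:
servo_tool:
  increments:
    - [0,0,-0.5,0,0,0,1]
    - [0,0,-1.5,0,0,0,1]
    - [0,0,-3,0,0,0,1]
    - [0,0,-4,0,0,0,1]
    - [0,0,-4,0,0,0,1]

```text
clock: 6.65
position: [0.5773, -0.0976, 0.1651]
ee_rot: [-0.002, 0.928, 0.373, -0.002]
contact_force: [1.9, -0.3, -2.8]
width: 0.0685
gripper_force: 35.2
```

```bash
python3 - <<'E'
from h import *
s=manip.get_state(); print(s["position"],s["width"],s["gripper_force"],s["contact_force"])
C=[cal("top"),cal("side")]
z0=s["position"][2]-.0355
V=[]
for n,c in zip(("top","side"),C):
    im=optics.get_image(n); cv2.imwrite(f"pics/{n}_lift1.png",im[:,:,::-1])
plan([.488,.272,.17],-7.8,n=15,g=1)
E
```

```text
[ 0.57734859 -0.09762286  0.16513872] 0.06846126970140358 35.195972844958305 [ 1.89115815 -0.34864761 -2.83619921]
from [ 0.5819 -0.0989  0.1706] -46.2 delta [-0.0939  0.3709 -0.0006] 38.4
[[1.26,-2.22,0.0,0,0,-2.56,1],[1.36,-2.16,0.0,0,0,-2.56,1],[1.45,-2.1,0.0,0,0,-2.56,1],[1.54,-2.03,0.0,0,0,-2.56,1],[1.63,-1.96,0.0,0,0,-2.56,1]]
[[1.72,-1.88,0.0,0,0,-2.56,1],[1.8,-1.81,0.0,0,0,-2.56,1],[1.88,-1.72,0.0,0,0,-2.56,1],[1.96,-1.64,0.0,0,0,-2.56,1],[2.03,-1.55,0.0,0,0,-2.56,1]]
[[2.09,-1.46,0.0,0,0,-2.56,1],[2.16,-1.36,0.0,0,0,-2.56,1],[2.22,-1.26,0.0,0,0,-2.56,1],[2.27,-1.16,0.0,0,0,-2.56,1],[2.32,-1.06,0.0,0,0,-2.56,1]]
```

View pics/side_lift1.png

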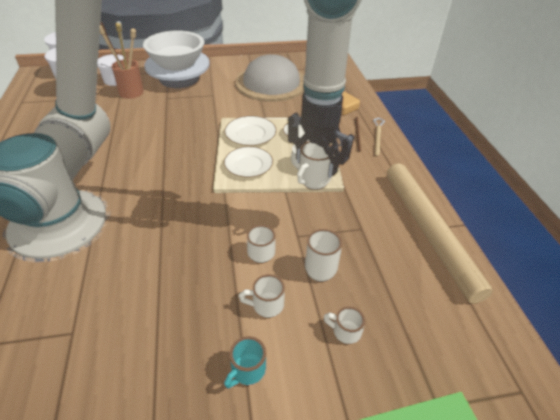

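The side view shows the large cup held upright at (315,165), clear of everything. I'll carry it to the large saucer.

Emit:
servo_tool:
  increments:
    - [1.3,-2.2,0,0,0,-2.6,1]
    - [1.4,-2.2,0,0,0,-2.6,1]
    - [1.5,-2.1,0,0,0,-2.6,1]
    - [1.5,-2.0,0,0,0,-2.6,1]
    - [1.6,-2.0,0,0,0,-2.6,1]

```text
clock: 7.25
position: [0.5458, 0.027, 0.1634]
ee_rot: [-0.001, 0.879, 0.476, -0.002]
contact_force: [1.0, -0.2, -2.6]
width: 0.0688
gripper_force: 35.3
```

Emit:
servo_tool:
  increments:
    - [1.7,-1.9,0,0,0,-2.6,1]
    - [1.8,-1.8,0,0,0,-2.6,1]
    - [1.9,-1.7,0,0,0,-2.6,1]
    - [2.0,-1.6,0,0,0,-2.6,1]
    - [2.0,-1.6,0,0,0,-2.6,1]

```text
clock: 7.75
position: [0.514, 0.1504, 0.1635]
ee_rot: [-0.001, 0.82, 0.573, -0.002]
contact_force: [-0.6, 0.3, -2.1]
width: 0.0685
gripper_force: 35.3
```

Emit:
servo_tool:
  increments:
    - [2.1,-1.5,0,0,0,-2.5,1]
    - [2.2,-1.4,0,0,0,-2.5,1]
    - [2.2,-1.3,0,0,0,-2.5,1]
    - [2.3,-1.2,0,0,0,-2.5,1]
    - [2.3,-1.1,0,0,0,-2.5,1]

```text
clock: 8.25
position: [0.4804, 0.2744, 0.1634]
ee_rot: [-0.001, 0.753, 0.659, -0.002]
contact_force: [0.5, 1.0, -1.7]
width: 0.0686
gripper_force: 35.3
```

Emit:
servo_tool:
  increments:
    - [0,0,0.8,0,0,0,1]
    - [0,0,1,0,0,0,1]
    - [0,0,1,0,0,0,1]
    - [0,0,1,0,0,0,1]
    - [0,0,0,0,0,0,1]

```text
clock: 8.75
position: [0.4812, 0.2727, 0.1251]
ee_rot: [-0.001, 0.754, 0.657, -0.002]
contact_force: [-0.0, -0.4, -2.6]
width: 0.0684
gripper_force: 35.2
```

```bash
cat > held.py <<'E'
# held cup: fit pose with side/top/wrist silhouettes. args label bottom_offset tag
import sys
from h import *
l,off,tag=sys.argv[1],float(sys.argv[2]),sys.argv[3]
s=manip.get_state(); 
for n in ("side","wrist","top"):
    c=cal(n); im=optics.get_image(n); p=manip.get_state()["position"]; z0=p[2]-off
    cv2.imwrite(f"pics/{n}_{tag}.png",im[:,:,::-1])
    q=proj(c,[p[0],p[1],z0+.03])[0]
    for r in finder.silhouettes(l,n):
        if np.hypot(*(np.array(r["box"][:2])-q))<60:
            f,e=fit(l,[(c,r["region"].astype(float))],[p[0],p[1],np.radians(yaw()-90)],z0); print(n,round(r["p"],2),np.round(f[:2],4),"off",np.round(f[:2]-p[:2],4),np.degrees(f[2]),round(e,3))
s=manip.get_state(); print(s["position"],yaw(),s["contact_force"],s["gripper_force"])
E
python3 held.py cup_large .035 L; python3 -c "
from h import *
plan([.488,.274,.06],-7.8,n=5,g=1)"
```

```text
side 0.97 [0.4817 0.2658] off [-0.0001 -0.0074] -84.3045786626325 0.093
wrist 0.81 [0.4813 0.2727] off [-0.0015 -0.0011] -94.01282434353317 0.442
top 0.75 [0.4792 0.2514] off [-0.0037 -0.0227] -103.85794888755511 0.949
[0.482876   0.27411305 0.12788661] -7.736326761868454 [-0.21219633 -0.12636629 -1.49077131] 35.29529292136431
from [0.4829 0.2741 0.1279] -7.7 delta [ 0.0051 -0.0001 -0.0679] -0.1
[[0.01,0.1,1.36,0,0,0.01,1],[0.01,0.1,1.36,0,0,0.01,1],[0.01,0.1,1.36,0,0,0.01,1],[0.01,0.1,1.36,0,0,0.01,1],[0.01,0.1,1.36,0,0,0.01,1]]
```

View pics/side_L.png

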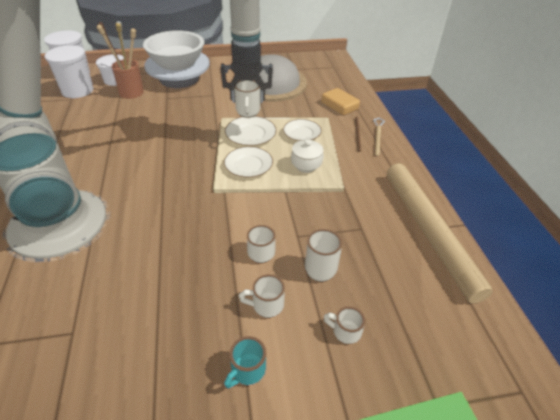

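The side view shows the cup above the large saucer at (247,100), upright, handle towards the camera. I'll lower it.

Emit:
servo_tool:
  increments:
    - [0,0.5,1.5,0,0,0,1]
    - [0,0,1.5,0,0,0,1]
    - [0,0,1.5,0,0,0,1]
    - [0,0,1.5,0,0,0,1]
    - [0,0,0.3,0,0,0,1]

```text
clock: 9.55
position: [0.4864, 0.273, 0.0632]
ee_rot: [-0.0, 0.753, 0.658, -0.001]
contact_force: [-0.1, 1.3, -2.0]
width: 0.0685
gripper_force: 35.2
```

Emit:
servo_tool:
  increments:
    - [0,0,0,0,0,0,1]
    - [0,0,0,0,0,0,1]
    - [0,0,0.2,0,0,0,1]
    - [0,0,0.1,0,0,0,1]
    - [0,0,0,0,0,0,1]

```text
clock: 10.05
position: [0.4874, 0.2735, 0.0615]
ee_rot: [0.0, 0.753, 0.658, 0.0]
contact_force: [0.0, 0.4, -2.4]
width: 0.0687
gripper_force: 35.3
```

```bash
python3 -c "
from h import *
for i in range(4):
    s=manip.get_state(); print(s['position'],s['contact_force'],s['moment'],yaw()); cal('top'); optics.get_image('wrist')"
```

```text
[0.4873849  0.2734627  0.06153334] [ 0.00750889  0.42364714 -2.44452713] [-0.00996979 -0.01150872 -0.01322516] -7.717161786918265
[0.48738348 0.27345551 0.06153508] [-0.49688986 -1.15774695 -2.9681804 ] [ 0.02393612 -0.0412426   0.04148941] -7.7173806814229975
[0.48734984 0.27345812 0.06146967] [-0.64750734  0.5281338  -1.38044726] [ 0.05816646 -0.00895675  0.00088008] -7.718951413414269
[0.48735359 0.27347233 0.06144333] [ 0.49558051 -0.24747526 -2.4541107 ] [ 0.02625213 -0.0138499   0.05093885] -7.71698450371586
```

Emit:
servo_tool:
  increments:
    - [0,0,0.1,0,0,0,1]
    - [0,0,0.1,0,0,0,1]
    - [0,0,0.1,0,0,0,1]
    - [0,0,0,0,0,0,1]
    - [0,0,0,0,0,0,1]

```text
clock: 10.75
position: [0.4873, 0.2734, 0.0582]
ee_rot: [-0.0, 0.753, 0.658, -0.0]
contact_force: [-0.1, 0.1, -2.4]
width: 0.0688
gripper_force: 35.3
```

Emit:
servo_tool:
  increments:
    - [0,0,0.1,0,0,0,1]
    - [0,0,0,0,0,0,1]
    - [0,0,0,0,0,0,1]
    - [0,0,0,0,0,0,1]
    - [0,0,0,0,0,0,1]

```text
clock: 11.25
position: [0.4873, 0.2734, 0.0573]
ee_rot: [-0.0, 0.753, 0.658, 0.0]
contact_force: [-0.4, -0.0, -3.0]
width: 0.0684
gripper_force: 35.3
```

Emit:
servo_tool:
  increments:
    - [0,0,0.1,0,0,0,1]
    - [0,0,0,0,0,0,1]
    - [0,0,0,0,0,0,1]
    - [0,0,0,0,0,0,1]
    - [0,0,0,0,0,0,1]

```text
clock: 11.75
position: [0.4873, 0.2735, 0.0572]
ee_rot: [0.0, 0.753, 0.658, 0.0]
contact_force: [-2.0, -0.9, 5.8]
width: 0.0687
gripper_force: 35.8
```

Emit:
servo_tool:
  increments:
    - [0,0,0.1,0,0,0,1]
    - [0,0,0,0,0,0,1]
    - [0,0,0,0,0,0,1]
    - [0,0,0,0,0,0,1]
    - [0,0,0,0,0,0,1]

```text
clock: 12.25
position: [0.4873, 0.2735, 0.0571]
ee_rot: [0.0, 0.753, 0.658, 0.0]
contact_force: [-3.9, -1.7, 12.0]
width: 0.0681
gripper_force: 36.3
```

Emit:
servo_tool:
  increments:
    - [0,0,-0.2,0,0,0,1]
    - [0,0,0,0,0,0,-0.6]
    - [0,0,0,0,0,0,-0.8]
    - [0,0,0,0,0,0,-1]
    - [0,0,0,0,0,0,-1]

```text
clock: 12.75
position: [0.4875, 0.2735, 0.0572]
ee_rot: [0.0, 0.753, 0.658, 0.0]
contact_force: [0.1, -0.2, 0.3]
width: 0.0855
gripper_force: 0.0
```

Emit:
servo_tool:
  increments:
    - [0,0,-0.5,0,0,0,-1]
    - [0,0,-1,0,0,0,-1]
    - [0,0,-2,0,0,0,-1]
    - [0,0,-3,0,0,0,-1]
    - [0,0,-4,0,0,0,-1]

```text
clock: 13.25
position: [0.4863, 0.273, 0.1628]
ee_rot: [-0.0, 0.753, 0.658, -0.001]
contact_force: [1.1, 0.3, 0.4]
width: 0.086
gripper_force: 0.0
```

Emit:
servo_tool:
  increments:
    - [0,0,-3,0,0,0,-1]
    - [0,0,-3,0,0,0,-1]
    - [0,0,0,0,0,0,-1]
    - [0,0,0,0,0,0,-1]
    - [0,0,0,0,0,0,-1]

```text
clock: 13.75
position: [0.4866, 0.2731, 0.2216]
ee_rot: [-0.0, 0.753, 0.658, -0.001]
contact_force: [-0.5, 0.3, -0.8]
width: 0.0854
gripper_force: 0.0
```

```bash
python3 look.py cup_large .488 .272 -97.8 .021 3;python3 look.py saucer_large .488 .272 0 .015 3; python3 -c "
from h import *
plan([.452,-.302,.20],dyaw=-88,n=20)"
```

```text
expect px [283.5730831  193.59087917]
[0.4865 0.2731 0.2211] -7.718975493172882
expect px [283.72090387 192.25456441]
0.78 [283. 186. 146. 144.] [0.4858 0.2725] [] 0.61
[0.4868 0.2732 0.2212] -7.720786264871442
from [0.4868 0.2732 0.2212] -7.7 delta [-0.0348 -0.5752 -0.0212] -88
[[-2.87,0.21,0.11,0,0,4.4,-1],[-2.85,0.43,0.11,0,0,4.4,-1],[-2.81,0.65,0.11,0,0,4.4,-1],[-2.75,0.86,0.11,0,0,4.4,-1],[-2.67,1.07,0.11,0,0,4.4,-1]]
[[-2.58,1.27,0.11,0,0,4.4,-1],[-2.48,1.47,0.11,0,0,4.4,-1],[-2.36,1.66,0.11,0,0,4.4,-1],[-2.22,1.83,0.11,0,0,4.4,-1],[-2.08,2.0,0.11,0,0,4.4,-1]]
[[-1.92,2.15,0.11,0,0,4.4,-1],[-1.75,2.29,0.11,0,0,4.4,-1],[-1.57,2.42,0.11,0,0,4.4,-1],[-1.38,2.53,0.11,0,0,4.4,-1],[-1.18,2.63,0.11,0,0,4.4,-1]]
[[-0.97,2.71,0.11,0,0,4.4,-1],[-0.76,2.78,0.11,0,0,4.4,-1],[-0.55,2.83,0.11,0,0,4.4,-1],[-0.33,2.86,0.11,0,0,4.4,-1],[-0.11,2.88,0.11,0,0,4.4,-1]]
```

View pics/w_3.png

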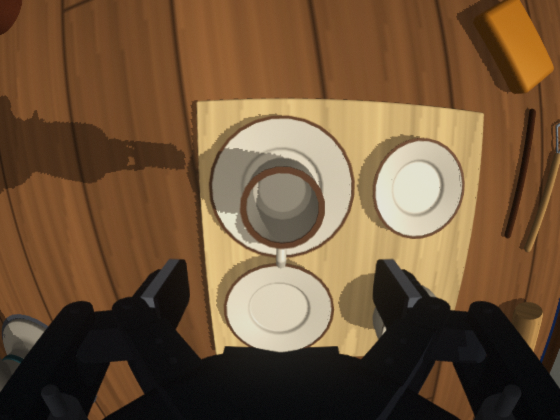

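The large cup sits upright in its saucer at (283,205) with the handle down in the picture, towards the board's right edge. On to the medium cup.

Emit:
servo_tool:
  increments:
    - [-2.9,0.2,0.1,0,0,4.4,-1]
    - [-2.9,0.4,0.1,0,0,4.4,-1]
    - [-2.8,0.7,0.1,0,0,4.4,-1]
    - [-2.8,0.9,0.1,0,0,4.4,-1]
    - [-2.7,1.1,0.1,0,0,4.4,-1]

```text
clock: 14.45
position: [0.4783, 0.1268, 0.2166]
ee_rot: [-0.0, 0.866, 0.501, -0.001]
contact_force: [0.1, -0.3, 0.1]
width: 0.0855
gripper_force: 0.0
```

Emit:
servo_tool:
  increments:
    - [-2.6,1.3,0.1,0,0,4.4,-1]
    - [-2.5,1.5,0.1,0,0,4.4,-1]
    - [-2.4,1.7,0.1,0,0,4.4,-1]
    - [-2.2,1.8,0.1,0,0,4.4,-1]
    - [-2.1,2.0,0.1,0,0,4.4,-1]

```text
clock: 14.95
position: [0.4698, -0.018, 0.2117]
ee_rot: [-0.0, 0.945, 0.326, -0.0]
contact_force: [0.9, -0.4, 0.4]
width: 0.0851
gripper_force: 0.0
```

Emit:
servo_tool:
  increments:
    - [-1.9,2.1,0.1,0,0,4.4,-1]
    - [-1.7,2.3,0.1,0,0,4.4,-1]
    - [-1.6,2.4,0.1,0,0,4.4,-1]
    - [-1.4,2.5,0.1,0,0,4.4,-1]
    - [-1.2,2.6,0.1,0,0,4.4,-1]

```text
clock: 15.45
position: [0.4604, -0.1607, 0.2067]
ee_rot: [-0.0, 0.99, 0.14, -0.0]
contact_force: [0.0, -0.3, -0.0]
width: 0.0853
gripper_force: 0.0
```

Emit:
servo_tool:
  increments:
    - [-1.0,2.7,0.1,0,0,4.4,-1]
    - [-0.8,2.8,0.1,0,0,4.4,-1]
    - [-0.5,2.8,0.1,0,0,4.4,-1]
    - [-0.3,2.9,0.1,0,0,4.4,-1]
    - [-0.1,2.9,0.1,0,0,4.4,-1]

```text
clock: 15.95
position: [0.4519, -0.3049, 0.2015]
ee_rot: [-0.0, 0.999, -0.052, -0.0]
contact_force: [0.0, -0.4, -0.3]
width: 0.0854
gripper_force: 0.0
```

```bash
python3 look.py cup_medium .452 -.302 174.3 0 4; python3 - <<'E'
from h import *
plan([.452,-.302,.08],-95.7,n=5)
c=cal("top"); im=optics.get_image("top")
for l,z in (("cup_large",.021),("saucer_large",.015)):
    for r in finder.silhouettes(l,"top"):
        p0=[.488,.272]+([np.radians(-98)] if l in D else [])
        if np.hypot(*(np.array(r["box"][:2])-proj(c,[.488,.272,.04])[0]))<25: p,f=fit(l,[(c,r["region"].astype(float))],p0,z); print(l,p,np.degrees(p[2:]),f)
E
```

```text
expect px [277.45892462 192.09397514]
0.78 [406. 235.  70.  74.] 0.65 [280. 207.  71.  92.] [ 0.4497 -0.3029  3.0675] [175.75596351] 0.047
[ 0.4521 -0.3074  0.2013] -95.94069630580502
from [ 0.4521 -0.3074  0.2013] -95.9 delta [-1.000e-04  5.400e-03 -1.213e-01] 0.2
[[-0.01,-0.11,2.43,0,0,-0.05,-1],[-0.01,-0.11,2.43,0,0,-0.05,-1],[-0.01,-0.11,2.43,0,0,-0.05,-1],[-0.01,-0.11,2.43,0,0,-0.05,-1],[-0.01,-0.11,2.43,0,0,-0.05,-1]]
cup_large [ 0.48722083  0.27323882 -1.74167946] [-99.79088212] 0.06512026673017385
saucer_large [0.51542188 0.28215625] [] 2.0475878234977354
saucer_large [0.48767367 0.27252699] [] 0.49236136172260314
```

View pics/w_4.png

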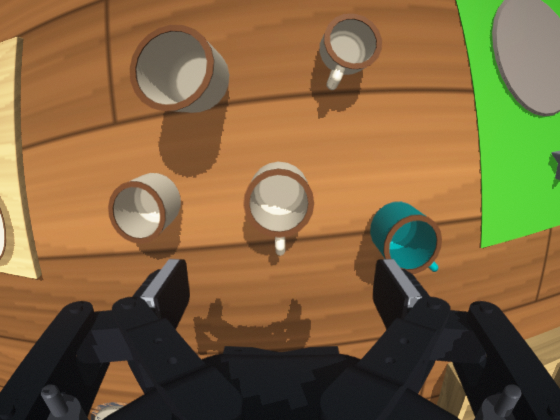

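The cream medium cup is at (280,200) with its handle at (280,245). The turquoise cup at (408,238) is outside the right finger's path. I'll descend.

Emit:
servo_tool:
  increments:
    - [-0.1,-0.2,2.4,0,0,-0.7,-1]
    - [0,-0.2,2.4,0,0,0,-1]
    - [0,-0.1,2.4,0,0,0,-1]
    - [0,0,2.4,0,0,0,-1]
    - [0,0,2.4,0,0,0,-1]

```text
clock: 16.7
position: [0.4518, -0.2971, 0.0816]
ee_rot: [-0.0, 0.999, -0.043, 0.0]
contact_force: [0.3, -0.3, -0.3]
width: 0.0852
gripper_force: 0.0
```

Emit:
servo_tool:
  increments:
    - [0,0,1.5,0,0,0,-1]
    - [0,0,1.5,0,0,0,-1]
    - [0,0,1.5,0,0,0,-1]
    - [0,0,0.7,0,0,0,-1]
    - [0,0,0,0,0,0,-1]

```text
clock: 17.2
position: [0.4513, -0.2973, 0.0295]
ee_rot: [-0.001, 0.999, -0.043, -0.001]
contact_force: [0.3, -0.2, 0.5]
width: 0.0851
gripper_force: 0.0
```

Emit:
servo_tool:
  increments:
    - [0,0,0,0,0,0,-0.5]
    - [0,0,0,0,0,0,0]
    - [0,0,0,0,0,0,1]
    - [0,0,0,0,0,0,1]
    - [0,0,0,0,0,0,1]

```text
clock: 17.7
position: [0.4526, -0.2996, 0.0315]
ee_rot: [0.001, 0.999, -0.044, 0.001]
contact_force: [0.2, -0.5, 6.2]
width: 0.0602
gripper_force: 32.7
```

Emit:
servo_tool:
  increments:
    - [0,0,0,0,0,0,1]
    - [0,0,0,0,0,0,1]
    - [0,0,-0.5,0,0,0,1]
    - [0,0,-1.5,0,0,0,1]
    - [0,0,-3,0,0,0,1]

```text
clock: 18.2
position: [0.4498, -0.297, 0.0786]
ee_rot: [-0.002, 0.999, -0.044, -0.003]
contact_force: [-0.4, 0.2, -1.3]
width: 0.0603
gripper_force: 33.3
```

Emit:
servo_tool:
  increments:
    - [0,0,-4,0,0,0,1]
    - [0,0,-4,0,0,0,1]
    - [0,0,-2,0,0,0,1]
    - [0,0,0,0,0,0,1]
    - [0,0,0,0,0,0,1]

```text
clock: 18.7
position: [0.4511, -0.2982, 0.1795]
ee_rot: [-0.001, 0.999, -0.044, -0.001]
contact_force: [0.8, -0.0, -3.0]
width: 0.0604
gripper_force: 33.3
```

```bash
python3 -c "
from h import *
optics.get_image('side'); s=manip.get_state();print(s['width'],s['gripper_force'],s['contact_force'])
plan([.466,.128,.15],-7.8,n=20,g=1)"
```

```text
0.06059044352709783 33.299555853009224 [-0.7449138   1.08199606 -2.16846147]
from [ 0.4507 -0.2978  0.1786] -95.0 delta [ 0.0153  0.4258 -0.0286] 87.2
[[-0.11,-2.13,0.14,0,0,-4.36,1],[0.05,-2.13,0.14,0,0,-4.36,1],[0.21,-2.12,0.14,0,0,-4.36,1],[0.37,-2.1,0.14,0,0,-4.36,1],[0.53,-2.06,0.14,0,0,-4.36,1]]
[[0.69,-2.02,0.14,0,0,-4.36,1],[0.84,-1.96,0.14,0,0,-4.36,1],[0.99,-1.89,0.14,0,0,-4.36,1],[1.13,-1.81,0.14,0,0,-4.36,1],[1.26,-1.72,0.14,0,0,-4.36,1]]
[[1.39,-1.62,0.14,0,0,-4.36,1],[1.51,-1.51,0.14,0,0,-4.36,1],[1.62,-1.39,0.14,0,0,-4.36,1],[1.72,-1.26,0.14,0,0,-4.36,1],[1.81,-1.13,0.14,0,0,-4.36,1]]
[[1.89,-0.99,0.14,0,0,-4.36,1],[1.96,-0.84,0.14,0,0,-4.36,1],[2.02,-0.69,0.14,0,0,-4.36,1],[2.06,-0.53,0.14,0,0,-4.36,1],[2.1,-0.37,0.14,0,0,-4.36,1]]
```

Emit:
servo_tool:
  increments:
    - [-0.1,-2.1,0,0,0,-4.4,1]
    - [0,-2.1,0,0,0,-4.4,1]
    - [0.2,-2.1,0,0,0,-4.4,1]
    - [0.4,-2.1,0,0,0,-4.4,1]
    - [0.5,-2.1,0,0,0,-4.4,1]

```text
clock: 19.25
position: [0.4534, -0.1912, 0.1778]
ee_rot: [-0.002, 0.989, 0.149, -0.002]
contact_force: [-0.3, 0.5, -1.8]
width: 0.0604
gripper_force: 33.4
```

Emit:
servo_tool:
  increments:
    - [0.7,-2.0,0,0,0,-4.4,1]
    - [0.8,-2.0,0,0,0,-4.4,1]
    - [1.0,-1.9,0,0,0,-4.4,1]
    - [1.1,-1.8,0,0,0,-4.4,1]
    - [1.3,-1.7,0,0,0,-4.4,1]

```text
clock: 19.75
position: [0.4564, -0.0848, 0.178]
ee_rot: [-0.002, 0.942, 0.335, -0.002]
contact_force: [0.9, -0.9, -1.2]
width: 0.0604
gripper_force: 33.4
```

Emit:
servo_tool:
  increments:
    - [1.4,-1.6,0,0,0,-4.3,1]
    - [1.5,-1.5,0,0,0,-4.3,1]
    - [1.6,-1.4,0,0,0,-4.3,1]
    - [1.7,-1.3,0,0,0,-4.3,1]
    - [1.8,-1.1,0,0,0,-4.3,1]

```text
clock: 20.25
position: [0.4593, 0.0211, 0.178]
ee_rot: [-0.002, 0.863, 0.505, -0.002]
contact_force: [0.1, -0.2, -2.0]
width: 0.0605
gripper_force: 33.4
```

Emit:
servo_tool:
  increments:
    - [1.9,-1.0,0,0,0,-4.3,1]
    - [2.0,-0.8,0,0,0,-4.3,1]
    - [2.0,-0.7,0,0,0,-4.3,1]
    - [2.1,-0.5,0,0,0,-4.3,1]
    - [2.1,-0.4,0,0,0,-4.3,1]

```text
clock: 20.75
position: [0.4638, 0.1278, 0.178]
ee_rot: [-0.001, 0.754, 0.657, -0.002]
contact_force: [-0.7, 0.0, -2.0]
width: 0.0605
gripper_force: 33.4
```

Emit:
servo_tool:
  increments:
    - [0,0,1,0,0,0,1]
    - [0,0,2,0,0,0,1]
    - [0,0,2,0,0,0,1]
    - [0,0,2,0,0,0,1]
    - [0,0,1,0,0,0,1]

```text
clock: 21.25
position: [0.4627, 0.1261, 0.097]
ee_rot: [-0.002, 0.755, 0.656, -0.003]
contact_force: [0.1, 0.3, -2.4]
width: 0.0601
gripper_force: 33.4
```

```bash
python3 -c "
from h import *
optics.get_image('side');optics.get_image('side')
plan([.465,.127,.055],-7.8,n=5,g=1)"
```

```text
from [0.4632 0.1263 0.0978] -8.1 delta [ 0.0018  0.0007 -0.0428] 0.3
[[0.02,0.03,0.86,0,0,-0.05,1],[0.02,0.03,0.86,0,0,-0.05,1],[0.02,0.03,0.86,0,0,-0.05,1],[0.02,0.03,0.86,0,0,-0.05,1],[0.02,0.03,0.86,0,0,-0.05,1]]
```

Emit:
servo_tool:
  increments:
    - [0,0.2,1.1,0,0,-0.3,1]
    - [-0.1,0,1.1,0,0,0,1]
    - [0,0,1.1,0,0,0,1]
    - [0,0,0.8,0,0,0,1]
    - [0,0,0.1,0,0,0,1]

```text
clock: 21.85
position: [0.4663, 0.1257, 0.0571]
ee_rot: [-0.001, 0.753, 0.658, -0.001]
contact_force: [-0.2, -0.2, -1.6]
width: 0.0605
gripper_force: 33.4
```

Emit:
servo_tool:
  increments:
    - [0,0,0,0,0,0,1]
    - [0,0,0,0,0,0,1]
    - [0,0,0.1,0,0,0,1]
    - [0,0,0,0,0,0,1]
    - [0,0,0,0,0,0,1]

```text
clock: 22.35
position: [0.4674, 0.1259, 0.0575]
ee_rot: [0.0, 0.753, 0.658, 0.0]
contact_force: [0.0, -0.5, -1.5]
width: 0.0605
gripper_force: 33.4
```

Emit:
servo_tool:
  increments:
    - [0,0,0.1,0,0,0,1]
    - [0,0,0,0,0,0,1]
    - [0,0,0,0,0,0,1]
    - [0,0,0,0,0,0,1]
    - [0,0,0,0,0,0,1]

```text
clock: 22.85
position: [0.4672, 0.1258, 0.0563]
ee_rot: [-0.0, 0.753, 0.658, 0.0]
contact_force: [0.8, -0.5, -1.4]
width: 0.0601
gripper_force: 33.4
```

Emit:
servo_tool:
  increments:
    - [0.1,-0.2,0.1,0,0,0,1]
    - [0,0,0.1,0,0,0,1]
    - [0,0,0,0,0,0,1]
    - [0,0,0,0,0,0,1]
    - [0,0,0,0,0,0,1]

```text
clock: 23.35
position: [0.4655, 0.1271, 0.0543]
ee_rot: [0.0, 0.753, 0.658, 0.0]
contact_force: [0.4, -0.6, -2.9]
width: 0.0603
gripper_force: 33.4
```

Emit:
servo_tool:
  increments:
    - [0,0,0.1,0,0,0,1]
    - [0,0,0,0,0,0,1]
    - [0,0,0,0,0,0,1]
    - [0,0,0,0,0,0,1]
    - [0,0,0,0,0,0,1]

```text
clock: 23.85
position: [0.4654, 0.1271, 0.0533]
ee_rot: [-0.0, 0.753, 0.658, 0.0]
contact_force: [-0.0, -0.4, -1.7]
width: 0.0603
gripper_force: 33.4
```

Emit:
servo_tool:
  increments:
    - [0,0,0.1,0,0,0,1]
    - [0,0,0,0,0,0,1]
    - [0,0,0,0,0,0,1]
    - [0,0,0,0,0,0,1]
    - [0,0,0,0,0,0,1]

```text
clock: 24.35
position: [0.4655, 0.1271, 0.0526]
ee_rot: [0.0, 0.753, 0.658, 0.0]
contact_force: [-1.2, -0.8, 3.8]
width: 0.0605
gripper_force: 33.7
```

Emit:
servo_tool:
  increments:
    - [0,0,0.05,0,0,0,1]
    - [0,0,0,0,0,0,1]
    - [0,0,0,0,0,0,1]
    - [0,0,0,0,0,0,1]
    - [0,0,0,0,0,0,1]

```text
clock: 24.85
position: [0.4656, 0.1271, 0.0526]
ee_rot: [0.0, 0.753, 0.658, 0.0]
contact_force: [-2.1, -0.1, 7.6]
width: 0.0601
gripper_force: 34.1
```

Emit:
servo_tool:
  increments:
    - [0,0,-0.1,0,0,0,1]
    - [0,0,0,0,0,0,-0.5]
    - [0,0,0,0,0,0,-0.8]
    - [0,0,0,0,0,0,-1]
    - [0,0,0,0,0,0,-1]

```text
clock: 25.35
position: [0.4654, 0.1271, 0.0526]
ee_rot: [-0.0, 0.753, 0.658, -0.0]
contact_force: [-0.2, -0.8, 0.4]
width: 0.0854
gripper_force: 0.0
```

Emit:
servo_tool:
  increments:
    - [0,0,-0.5,0,0,0,-1]
    - [0,0,-1,0,0,0,-1]
    - [0,0,-2,0,0,0,-1]
    - [0,0,-3,0,0,0,-1]
    - [0,0,-4,0,0,0,-1]

```text
clock: 25.85
position: [0.4642, 0.1269, 0.1585]
ee_rot: [-0.001, 0.753, 0.658, -0.001]
contact_force: [0.2, 0.2, 0.0]
width: 0.0852
gripper_force: 0.0
```

Emit:
servo_tool:
  increments:
    - [0,0,-3,0,0,0,-1]
    - [0,0,-2,0,0,0,-1]
    - [0,0,0,0,0,0,-1]
    - [0,0,0,0,0,0,-1]
    - [0,0,0,0,0,0,-1]

```text
clock: 26.35
position: [0.4644, 0.127, 0.2067]
ee_rot: [-0.001, 0.753, 0.658, -0.001]
contact_force: [0.2, -0.3, -0.6]
width: 0.0853
gripper_force: 0.0
```

```bash
python3 -c "
from h import *
plan([.5895,-.380,.19],dyaw=-110,n=20)"
```

```text
from [0.4644 0.127  0.2067] -7.7 delta [ 0.1251 -0.507  -0.0167] -110
[[-2.43,0.96,0.08,0,0,5.5,-1],[-2.32,1.19,0.08,0,0,5.5,-1],[-2.2,1.41,0.08,0,0,5.5,-1],[-2.05,1.61,0.08,0,0,5.5,-1],[-1.89,1.8,0.08,0,0,5.5,-1]]
[[-1.71,1.97,0.08,0,0,5.5,-1],[-1.51,2.13,0.08,0,0,5.5,-1],[-1.3,2.26,0.08,0,0,5.5,-1],[-1.08,2.38,0.08,0,0,5.5,-1],[-0.85,2.47,0.08,0,0,5.5,-1]]
[[-0.61,2.54,0.08,0,0,5.5,-1],[-0.36,2.59,0.08,0,0,5.5,-1],[-0.11,2.61,0.08,0,0,5.5,-1],[0.14,2.61,0.08,0,0,5.5,-1],[0.39,2.58,0.08,0,0,5.5,-1]]
[[0.64,2.53,0.08,0,0,5.5,-1],[0.88,2.46,0.08,0,0,5.5,-1],[1.11,2.36,0.08,0,0,5.5,-1],[1.33,2.25,0.08,0,0,5.5,-1],[1.54,2.11,0.08,0,0,5.5,-1]]
```

Emit:
servo_tool:
  increments:
    - [-2.4,1.0,0.1,0,0,5.5,-1]
    - [-2.3,1.2,0.1,0,0,5.5,-1]
    - [-2.2,1.4,0.1,0,0,5.5,-1]
    - [-2.1,1.6,0.1,0,0,5.5,-1]
    - [-1.9,1.8,0.1,0,0,5.5,-1]

```text
clock: 26.85
position: [0.4961, -0.0005, 0.2011]
ee_rot: [-0.001, 0.889, 0.458, -0.001]
contact_force: [1.5, 0.7, 0.6]
width: 0.0857
gripper_force: 0.0
```

Emit:
servo_tool:
  increments:
    - [-1.7,2.0,0.1,0,0,5.5,-1]
    - [-1.5,2.1,0.1,0,0,5.5,-1]
    - [-1.3,2.3,0.1,0,0,5.5,-1]
    - [-1.1,2.4,0.1,0,0,5.5,-1]
    - [-0.8,2.5,0.1,0,0,5.5,-1]

```text
clock: 27.35
position: [0.5283, -0.1275, 0.196]
ee_rot: [-0.001, 0.972, 0.234, -0.001]
contact_force: [0.5, 0.5, -0.3]
width: 0.0857
gripper_force: 0.0
```

Emit:
servo_tool:
  increments:
    - [-0.6,2.5,0.1,0,0,5.5,-1]
    - [-0.4,2.6,0.1,0,0,5.5,-1]
    - [-0.1,2.6,0.1,0,0,5.5,-1]
    - [0.1,2.6,0.1,0,0,5.5,-1]
    - [0.4,2.6,0.1,0,0,5.5,-1]

```text
clock: 27.85
position: [0.559, -0.254, 0.1907]
ee_rot: [-0.001, 1.0, -0.004, -0.002]
contact_force: [0.2, 0.3, -0.5]
width: 0.0853
gripper_force: 0.0
```

Emit:
servo_tool:
  increments:
    - [0.6,2.5,0.1,0,0,5.5,-1]
    - [0.9,2.5,0.1,0,0,5.5,-1]
    - [1.1,2.4,0.1,0,0,5.5,-1]
    - [1.3,2.2,0.1,0,0,5.5,-1]
    - [1.5,2.1,0.1,0,0,5.5,-1]

```text
clock: 28.35
position: [0.5898, -0.3803, 0.1854]
ee_rot: [-0.001, 0.97, -0.242, -0.002]
contact_force: [-0.2, -0.1, 0.5]
width: 0.0859
gripper_force: 0.0
```

```bash
python3 look.py cup_small .5894 -.3825 152 0 5; python3 - <<'E'
from h import *
plan([.5895,-.3825,.08],-118,n=5)
c=cal("top"); im=optics.get_image("top")
for l,z in (("cup_medium",.021),):
    for r in finder.silhouettes(l,"top"):
        p0=[.465,.127]+([np.radians(-98)] if l in D else [])
        if np.hypot(*(np.array(r["box"][:2])-proj(c,[.465,.127,.04])[0]))<25: p,f=fit(l,[(c,r["region"].astype(float))],p0,z); print(l,p,np.degrees(p[2:]),f)
E
```

```text
expect px [282.37242329 194.63956429]
0.68 [286. 210.  66.  83.] [ 0.5864 -0.3825  2.647 ] [151.65915775] 0.047
[ 0.59   -0.3829  0.1847] -117.91799721249893
from [ 0.59   -0.3829  0.1847] -117.9 delta [-0.0005  0.0004 -0.1047] -0.1
[[-0.01,-0.0,2.09,0,0,0.02,-1],[-0.01,-0.0,2.09,0,0,0.02,-1],[-0.01,-0.0,2.09,0,0,0.02,-1],[-0.01,-0.0,2.09,0,0,0.02,-1],[-0.01,-0.0,2.09,0,0,0.02,-1]]
cup_medium [ 0.46595935  0.12645601 -1.70522017] [-97.7019188] 0.07144884050892006
```

View pics/w_5.png

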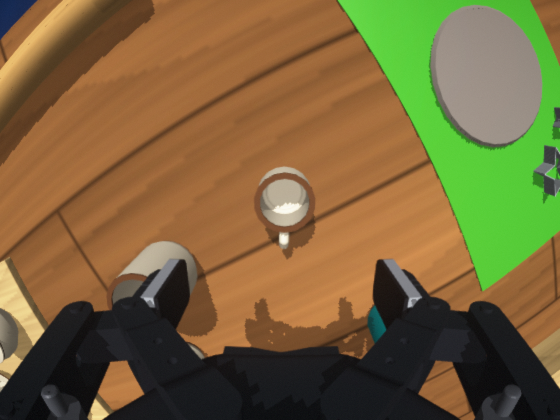

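The medium cup landed within 1 mm with its handle at −97.7°. The small cup is at (285,200) with its handle at (284,240), centred between the fingers. I'll descend.

Emit:
servo_tool:
  increments:
    - [-0.1,0.1,2.5,0,0,0.4,-1]
    - [0,0,2.5,0,0,0,-1]
    - [0,0,2.5,0,0,0,-1]
    - [0,0,2.5,0,0,0,-1]
    - [0,0,1.5,0,0,0,-1]

```text
clock: 29.05
position: [0.5875, -0.3778, 0.0701]
ee_rot: [-0.001, 0.97, -0.242, -0.002]
contact_force: [-1.0, 0.7, -0.4]
width: 0.0853
gripper_force: 0.0
```

Emit:
servo_tool:
  increments:
    - [0,0,1.5,0,0,0,-1]
    - [0,0,1.5,0,0,0,-1]
    - [0,0,1.2,0,0,0,-1]
    - [0,0,0.4,0,0,0,-1]
    - [0,0,0,0,0,0,-1]

```text
clock: 29.55
position: [0.5887, -0.3801, 0.0262]
ee_rot: [-0.0, 0.97, -0.243, -0.0]
contact_force: [-0.6, -0.1, 0.4]
width: 0.0855
gripper_force: 0.0
```

Emit:
servo_tool:
  increments:
    - [0,0,0,0,0,0,-0.5]
    - [0,0,0,0,0,0,0]
    - [0,0,0,0,0,0,0.5]
    - [0,0,0,0,0,0,1]
    - [0,0,0,0,0,0,1]
  squeeze: 25

```text
clock: 30.05
position: [0.5895, -0.3809, 0.028]
ee_rot: [0.001, 0.97, -0.243, 0.001]
contact_force: [-1.4, 0.2, 6.2]
width: 0.0523
gripper_force: 26.8
```

Emit:
servo_tool:
  increments:
    - [0,0,0,0,0,0,1]
    - [0,0,0,0,0,0,1]
    - [0,0,0,0,0,0,1]
    - [0,0,0,0,0,0,1]
    - [0,0,0,0,0,0,1]

```text
clock: 30.55
position: [0.5895, -0.3809, 0.028]
ee_rot: [0.001, 0.97, -0.243, 0.001]
contact_force: [-0.6, -0.8, 5.9]
width: 0.052
gripper_force: 26.9
```

Emit:
servo_tool:
  increments:
    - [0,0,-0.5,0,0,0,1]
    - [0,0,-1.5,0,0,0,1]
    - [0,0,-3,0,0,0,1]
    - [0,0,-4,0,0,0,1]
    - [0,0,-4,0,0,0,1]

```text
clock: 31.05
position: [0.5885, -0.3797, 0.158]
ee_rot: [-0.001, 0.97, -0.243, -0.001]
contact_force: [-0.2, -0.1, -1.0]
width: 0.0524
gripper_force: 26.7
```

Emit:
servo_tool:
  increments:
    - [0,0,-3,0,0,0,1]
    - [0,0,-1,0,0,0,1]
    - [0,0,0,0,0,0,1]
    - [0,0,0,0,0,0,1]
    - [0,0,0,0,0,0,1]

```text
clock: 31.55
position: [0.5879, -0.3794, 0.194]
ee_rot: [-0.001, 0.97, -0.243, -0.002]
contact_force: [-0.4, -0.2, -1.3]
width: 0.052
gripper_force: 26.7
```

```bash
python3 -c "
from h import *
optics.get_image('side'); s=manip.get_state();print(s['width'],s['gripper_force'],s['contact_force'])
plan([.637,.254,.19],-7.8,n=25,g=1)"
```

```text
0.052026880430671274 26.670035775750875 [ 0.07599219  0.49272984 -0.62908211]
from [ 0.588  -0.3795  0.1941] -118.1 delta [ 0.049   0.6335 -0.0041] 110.3
[[-1.02,-2.33,0.02,0,0,-4.41,1],[-0.84,-2.4,0.02,0,0,-4.41,1],[-0.65,-2.46,0.02,0,0,-4.41,1],[-0.46,-2.5,0.02,0,0,-4.41,1],[-0.27,-2.53,0.02,0,0,-4.41,1]]
[[-0.07,-2.54,0.02,0,0,-4.41,1],[0.12,-2.54,0.02,0,0,-4.41,1],[0.32,-2.52,0.02,0,0,-4.41,1],[0.51,-2.49,0.02,0,0,-4.41,1],[0.7,-2.44,0.02,0,0,-4.41,1]]
[[0.89,-2.38,0.02,0,0,-4.41,1],[1.07,-2.31,0.02,0,0,-4.41,1],[1.24,-2.22,0.02,0,0,-4.41,1],[1.41,-2.12,0.02,0,0,-4.41,1],[1.57,-2.0,0.02,0,0,-4.41,1]]
[[1.72,-1.87,0.02,0,0,-4.41,1],[1.86,-1.74,0.02,0,0,-4.41,1],[1.98,-1.59,0.02,0,0,-4.41,1],[2.1,-1.43,0.02,0,0,-4.41,1],[2.2,-1.27,0.02,0,0,-4.41,1]]
[[2.3,-1.09,0.02,0,0,-4.41,1],[2.37,-0.91,0.02,0,0,-4.41,1],[2.44,-0.73,0.02,0,0,-4.41,1],[2.48,-0.54,0.02,0,0,-4.41,1],[2.52,-0.34,0.02,0,0,-4.41,1]]
```

Emit:
servo_tool:
  increments:
    - [-1.0,-2.3,0,0,0,-4.4,1]
    - [-0.8,-2.4,0,0,0,-4.4,1]
    - [-0.7,-2.5,0,0,0,-4.4,1]
    - [-0.5,-2.5,0,0,0,-4.4,1]
    - [-0.3,-2.5,0,0,0,-4.4,1]

```text
clock: 32.1
position: [0.5976, -0.2523, 0.1951]
ee_rot: [-0.001, 0.999, -0.052, -0.001]
contact_force: [0.0, -0.7, -1.6]
width: 0.0519
gripper_force: 26.7
```

Emit:
servo_tool:
  increments:
    - [-0.1,-2.5,0,0,0,-4.4,1]
    - [0.1,-2.5,0,0,0,-4.4,1]
    - [0.3,-2.5,0,0,0,-4.4,1]
    - [0.5,-2.5,0,0,0,-4.4,1]
    - [0.7,-2.4,0,0,0,-4.4,1]

```text
clock: 32.6
position: [0.6067, -0.1269, 0.1952]
ee_rot: [-0.001, 0.99, 0.14, -0.001]
contact_force: [1.0, 0.2, -2.0]
width: 0.0519
gripper_force: 26.7
```

Emit:
servo_tool:
  increments:
    - [0.9,-2.4,0,0,0,-4.4,1]
    - [1.1,-2.3,0,0,0,-4.4,1]
    - [1.2,-2.2,0,0,0,-4.4,1]
    - [1.4,-2.1,0,0,0,-4.4,1]
    - [1.6,-2.0,0,0,0,-4.4,1]

```text
clock: 33.1
position: [0.6172, -0.0005, 0.1952]
ee_rot: [-0.001, 0.945, 0.326, -0.001]
contact_force: [1.2, -0.1, -0.0]
width: 0.0525
gripper_force: 26.7
```

Emit:
servo_tool:
  increments:
    - [1.7,-1.9,0,0,0,-4.4,1]
    - [1.9,-1.7,0,0,0,-4.4,1]
    - [2.0,-1.6,0,0,0,-4.4,1]
    - [2.1,-1.4,0,0,0,-4.4,1]
    - [2.2,-1.3,0,0,0,-4.4,1]

```text
clock: 33.6
position: [0.6278, 0.1263, 0.1952]
ee_rot: [-0.001, 0.866, 0.5, -0.001]
contact_force: [-0.2, -0.6, -1.7]
width: 0.0523
gripper_force: 26.7
```

Emit:
servo_tool:
  increments:
    - [2.3,-1.1,0,0,0,-4.4,1]
    - [2.4,-0.9,0,0,0,-4.4,1]
    - [2.4,-0.7,0,0,0,-4.4,1]
    - [2.5,-0.5,0,0,0,-4.4,1]
    - [2.5,-0.3,0,0,0,-4.4,1]

```text
clock: 34.1
position: [0.6393, 0.2525, 0.195]
ee_rot: [-0.001, 0.754, 0.657, -0.001]
contact_force: [0.4, -1.2, -2.8]
width: 0.0525
gripper_force: 26.7
```

Emit:
servo_tool:
  increments:
    - [0,0,1,0,0,0,1]
    - [0,0,2,0,0,0,1]
    - [0,0,2.5,0,0,0,1]
    - [0,0,2.5,0,0,0,1]
    - [0,0,1.5,0,0,0,1]

```text
clock: 34.6
position: [0.6378, 0.2502, 0.0978]
ee_rot: [-0.001, 0.756, 0.655, -0.003]
contact_force: [-0.8, 0.1, -2.1]
width: 0.0521
gripper_force: 26.7
```

```bash
python3 -c "
from h import *
optics.get_image('side');optics.get_image('side')
plan([.6375,.254,.052],-7.8,n=5,g=1)"
```

```text
from [0.6371 0.25   0.0973] -8.2 delta [ 0.0004  0.004  -0.0453] 0.4
[[0.08,-0.0,0.91,0,0,-0.08,1],[0.08,-0.0,0.91,0,0,-0.08,1],[0.08,-0.0,0.91,0,0,-0.08,1],[0.08,-0.0,0.91,0,0,-0.08,1],[0.08,-0.0,0.91,0,0,-0.08,1]]
```

Emit:
servo_tool:
  increments:
    - [0.2,0,1.1,0,0,-0.3,1]
    - [0.1,0,1.1,0,0,0,1]
    - [0.1,0,1.1,0,0,0,1]
    - [0,0,0.8,0,0,0,1]
    - [0,0,0.1,0,0,0,1]

```text
clock: 35.2
position: [0.6395, 0.2554, 0.0583]
ee_rot: [-0.001, 0.754, 0.657, -0.001]
contact_force: [-0.6, 0.1, -1.0]
width: 0.0522
gripper_force: 26.7
```

Emit:
servo_tool:
  increments:
    - [0,0,0,0,0,0,1]
    - [0,0,0,0,0,0,1]
    - [0,0,0,0,0,0,1]
    - [0,0,0,0,0,0,1]
    - [0,0,0,0,0,0,1]

```text
clock: 35.7
position: [0.6406, 0.2557, 0.0602]
ee_rot: [0.0, 0.754, 0.657, 0.0]
contact_force: [-0.4, 0.2, -2.0]
width: 0.0523
gripper_force: 26.7
```

Emit:
servo_tool:
  increments:
    - [-0.2,-0.3,0,0,0,0,1]
    - [0,0,0.3,0,0,0,1]
    - [0,0,0.3,0,0,0,1]
    - [0,0,0.2,0,0,0,1]
    - [0,0,0,0,0,0,1]

```text
clock: 36.2
position: [0.6369, 0.2539, 0.0512]
ee_rot: [-0.0, 0.754, 0.657, -0.0]
contact_force: [1.3, 0.0, -1.5]
width: 0.0521
gripper_force: 26.8
```

Emit:
servo_tool:
  increments:
    - [0,0,0.1,0,0,0,1]
    - [0,0,0,0,0,0,1]
    - [0,0,0,0,0,0,1]
    - [0,0,0,0,0,0,1]
    - [0,0,0,0,0,0,1]

```text
clock: 36.7
position: [0.6373, 0.254, 0.0509]
ee_rot: [0.0, 0.754, 0.657, 0.0]
contact_force: [0.2, 0.2, -1.4]
width: 0.0523
gripper_force: 26.8
```

Emit:
servo_tool:
  increments:
    - [0,0,0.1,0,0,0,1]
    - [0,0,0,0,0,0,1]
    - [0,0,0,0,0,0,1]
    - [0,0,0,0,0,0,1]
    - [0,0,0,0,0,0,1]

```text
clock: 37.2
position: [0.6372, 0.254, 0.0498]
ee_rot: [-0.0, 0.754, 0.657, 0.0]
contact_force: [0.5, 0.1, -1.4]
width: 0.0522
gripper_force: 26.8
```

Emit:
servo_tool:
  increments:
    - [0,0,0.1,0,0,0,1]
    - [0,0,0,0,0,0,1]
    - [0,0,0,0,0,0,1]
    - [0,0,0,0,0,0,1]
    - [0,0,0,0,0,0,1]

```text
clock: 37.7
position: [0.6373, 0.254, 0.049]
ee_rot: [0.0, 0.754, 0.657, 0.0]
contact_force: [-0.4, 0.1, 0.1]
width: 0.0523
gripper_force: 26.9
```

Emit:
servo_tool:
  increments:
    - [0,0,0.05,0,0,0,1]
    - [0,0,0,0,0,0,1]
    - [0,0,0,0,0,0,1]
    - [0,0,0,0,0,0,1]
    - [0,0,0,0,0,0,1]

```text
clock: 38.2
position: [0.6374, 0.254, 0.049]
ee_rot: [0.0, 0.754, 0.657, 0.0]
contact_force: [-1.1, -1.4, 6.3]
width: 0.052
gripper_force: 27.2
```

Emit:
servo_tool:
  increments:
    - [0,0,-0.1,0,0,0,1]
    - [0,0,0,0,0,0,-0.3]
    - [0,0,0,0,0,0,-0.6]
    - [0,0,0,0,0,0,-1]
    - [0,0,0,0,0,0,-1]

```text
clock: 38.7
position: [0.6372, 0.254, 0.0491]
ee_rot: [-0.0, 0.754, 0.657, -0.0]
contact_force: [0.2, -0.1, 0.2]
width: 0.0851
gripper_force: 0.0
```

Emit:
servo_tool:
  increments:
    - [0,0,-0.5,0,0,0,-1]
    - [0,0,-1,0,0,0,-1]
    - [0,0,-2,0,0,0,-1]
    - [0,0,-3,0,0,0,-1]
    - [0,0,-4,0,0,0,-1]

```text
clock: 39.2
position: [0.6362, 0.2537, 0.1545]
ee_rot: [-0.001, 0.754, 0.657, -0.001]
contact_force: [0.2, -0.0, -0.2]
width: 0.0855
gripper_force: 0.0
```

Emit:
servo_tool:
  increments:
    - [0,0,-4,0,0,0,-1]
    - [0,0,-4,0,0,0,-1]
    - [-3,0,-1,0,0,0,-1]
    - [-4,0,0,0,0,0,-1]
    - [-4,0,0,0,0,0,-1]

```text
clock: 39.7
position: [0.6223, 0.1444, 0.2464]
ee_rot: [0.001, 0.753, 0.658, 0.001]
contact_force: [0.4, -0.1, 0.1]
width: 0.0857
gripper_force: 0.0
```

Emit:
servo_tool:
  increments:
    - [-4,0,0,0,0,0,-1]
    - [-4,0,0,0,0,0,-1]
    - [-4,0,0,0,0,0,-1]
    - [-4,0,0,0,0,0,-1]
    - [-4,0,0,0,0,0,-1]

```text
clock: 40.2
position: [0.5947, -0.0546, 0.2456]
ee_rot: [0.001, 0.754, 0.657, 0.001]
contact_force: [-0.0, -1.1, 1.1]
width: 0.0854
gripper_force: 0.0
```

Emit:
servo_tool:
  increments:
    - [-4,0,0,0,0,0,-1]
    - [-4,0,0,0,0,0,-1]
    - [-4,0,0,0,0,0,-1]
    - [0,0,0,0,0,0,-1]
    - [0,0,0,0,0,0,-1]

```text
clock: 40.7
position: [0.5786, -0.1727, 0.2451]
ee_rot: [0.0, 0.754, 0.656, 0.001]
contact_force: [0.7, 0.6, -0.4]
width: 0.0855
gripper_force: 0.0
```

```bash
python3 - <<'E'
from h import *
c=cal("top"); im=optics.get_image("top"); cv2.imwrite("pics/topend.png",cv2.resize(im[80:290,50:330,::-1],None,fx=2.8,fy=2.8))
for n in ("top","side"):
  c=cal(n); im=optics.get_image(n)
  for l,g,z in (("cup_large",(.488,.272),.021),("cup_medium",(.465,.127),.021),("cup_small",(.637,.254),.021)):
    for r in finder.silhouettes(l,n):
        if np.hypot(*(np.array(r["box"][:2])-proj(c,[*g,.04])[0]))<25: p,f=fit(l,[(c,r["region"].astype(float))],[*g,np.radians(-98)],z); print(n,l,p,np.degrees(p[2:]),f)
E
```

```text
top cup_large [ 0.48849137  0.27321026 -1.74182221] [-99.79906139] 0.05456582633053221
top cup_medium [ 0.46648621  0.12628771 -1.7243449 ] [-98.79768531] 0.11452080832332932
top cup_small [ 0.63794166  0.25387232 -1.72925576] [-99.07905696] 0.06913214990138067
side cup_large [ 0.4889562   0.27047342 -1.43621073] [-82.28881322] 0.05375975632971636
side cup_medium [ 0.46646046  0.12695384 -1.63412285] [-93.62834255] 0.04547388048830231
```

View pics/topend.png

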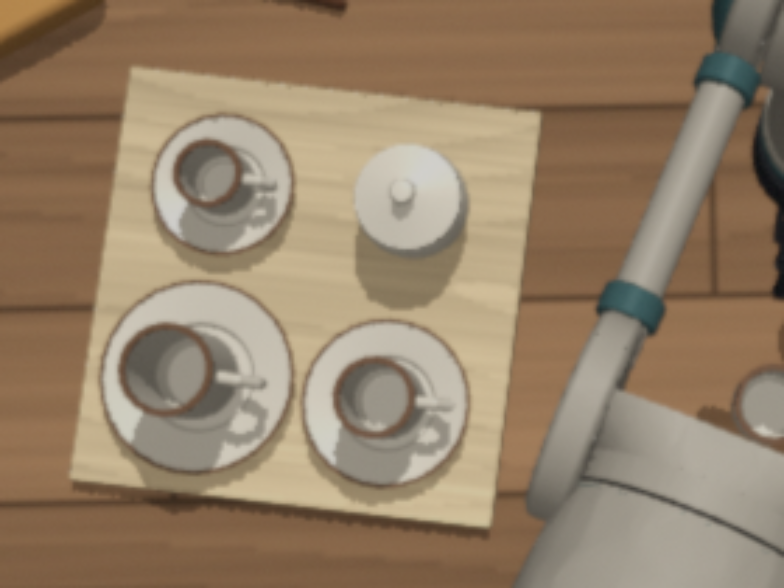

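The close-up from above shows all three cups upright in their own saucers: small at (210,175), large at (170,370), medium at (380,398). Their handles point straight to the board's right edge, and the sugar bowl is untouched. I'll hand in.

```bash
python3 -c "
from rig import manip; print(manip.sign_off())"
```

```text
the job is handed in; nothing more can be done
None
```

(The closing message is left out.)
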